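Start the milk frother

TASK

Set the steel milk jug down upright on the round heating plate of the frothing station, standing wholly on the plate, and let go of it. Only then push the large start button, the one inside the steel collar, fully down along its sloping axis, keep it down for about a second and release it so that it springs back. Press it gently, feeling for its stop rather than ramming it; do not press the small rinse button, and leave the other things on the table where they are.

Things in the scene. Friction and masses are not known exactly. Their poses are not given: they have to be found in the camera images.
- station: Frothing station, a fixed grey plastic appliance, 170 (x) x 280 (y) mm, slab 22 mm high. Origin: centre of its underside. Its -x side is the front. On its +y half is the round steel heating plate, on its -y half a 130 mm wide control panel rising from 30 mm high at the front (x = -57 mm) to 91 mm at the back (x = +57 mm): it slopes at 28 deg, its normal leaning to the front (-x).
- plate (a point): Centre of the upper face of the round steel heating plate: 84 mm in diameter, raised 6 mm above the slab, upper face 28 mm above the table; at station x 0, y +75 mm. z up.
- collar (a point): Centre of the rim of the fixed steel collar (40 mm inner, 50 mm outer diameter, 16 mm above the panel, station y -95 mm) round the start button. z: the button's outward axis, 28 deg from vertical, leaning to the station's front; x: up the slope. The start button's flat black cap, 35 mm in diameter, lies inside, at rest 1 to 7 mm below the rim (differs each time: find it by touch).
- start_button (a joint): Travel of the start button: 0 m released, 0.007 m fully down (7 mm, towards -z of collar, so its face ends 8 to 14 mm below the collar's rim). Spring: about 2 N to begin moving, about 10 N at the bottom, where there is a hard stop; it springs back by itself. More than 25 N on it would damage it.
- rinse_top (a point): Centre of the upper face of the small black rinse button: 18 mm in diameter, standing 7 mm above the panel with no collar, 63 mm from the start button in the station's +y direction, same slope, z its outward axis. Not to be pressed.
- rinse_button (a joint): Travel of the rinse button: 0 m released, 0.004 m fully down. Light spring.
- jug: Loose open milk jug of brushed steel: a straight cylinder 60 mm in diameter, 95 mm high, wall 3 mm, about 0.2 kg, empty. Origin: centre of its underside, z up. A bar handle 9 mm thick on its +y side reaches 59 mm from the axis, between 22 and 80 mm high; a small pouring lip on its -y side. It can be gripped across its body along its x axis from above.
- mug: Bystander: white ceramic mug, 82 mm in diameter, 88 mm high, handle on its +y side. Origin: centre of its underside.
- jar: Bystander: closed amber glass jar with steel cap, 68 mm in diameter, 100 mm high. Origin: centre of its underside.
- spoon: Bystander: steel spoon with wooden handle, 160 mm long, lying along its x in front of the station. Origin: underneath its middle.
Mind the look-alikes: they are no part of the job. Leave any green or red look-alike of the jug alone.

How it is judged:
By the outcome, as a careful person would: the job done as asked, in the order asked, and still so for the second after the job is handed in, with the robot touching nothing.
It also fails if it takes over 54 s, if anything falls off the work surface, if the arm or the gripper's body presses on something with over 40 N, if the wrist force passes 120 N, or if a joint passes its speed limit or range.

ROBOT

A 7-joint arm with a two-finger parallel gripper is mounted at the origin on the work surface. World frame = base frame: x ahead of the robot, y to its left, z up, the work surface at z = 0. Lengths are in m, angles in rad, forces in N, time in s.
With the tool pointing down it reaches from about 0.425 to 0.825 m from the base axis. Payload 3.6 kg.
Tool frame: the origin (TCP) lies between the finger pads; the fingertips stand 25 mm ahead of it and the grasp point (between the pads) lies 6 mm ahead of it (r.finger_overhang is the distance from the TCP to the fingertips, in m); z points along the fingers, y is the line along which they close (so a half turn about z gives the same grasp; the last joint's range is limited). The gripper opens to 93 mm and grips with 3 to 60 N. Pads are 15 mm wide; open, the fingers measure 128 mm over their backs; the gripper's body (75 mm by 188 mm) begins 65 mm behind the grasp point.
Start: joints at [1.167, 0.615, -0.013, 1.423, 0.008, 1.103, -0.04], TCP at [0.239, -0.604, 0.244] pointing down, gripper open.
Joint ranges: [-3.12, 3.12], [-0.3, 2.06], [-1.34, 1.32], [0.26, 2.42], [-1.36, 4.5], [0.01, 1.98], [-2.84, 2.84]. Speed limits (rad/s): [2.79, 2.79, 3.14, 3.14, 3.14, 3.14, 3.14].

INTERFACE

Orientations are given as a rotation vector (axis times angle).
In Python, from station import r gives the robot as it stands.
- The arm moves only by the tool apply_moves, never from a script. Its argument "commands" is a list of rows, each an object of numbers: "tx", "ty", "tz": the shift along the tool's x, y, z in units of 25 mm (1.0 is 25 mm); "ax", "ay", "az": the turn, a rotation vector about the tool's x, y, z in units of 8 degrees (1.0 is 8 degrees). In form: [{"tx": .., "ty": .., "tz": .., "ax": .., "ay": .., "az": ..}, ...]. A call has 1 to 20 rows; each row is the pose to reach, as a shift and turn from the pose commanded when the call began, along the tool's axes at that moment; what a row does not reach only later rows make up. A row lasts 1/8 s, in which the tool goes at most 62.5 mm and 10.7 degrees, less where a joint would pass 70% of its speed; a pose out of reach is approached as far as the arm can. A call with a gripper value outside its range is refused whole. "grip" is the closure, from 0 (fully open) to 1 (shut), set as the call begins (left out, the last holds). The fingers move at their own pace and stop on an object; "newtons" is the grip in N (left out, the last holds). Time passes only in rows, so rows that repeat a pose let the fingers close. It gives the time, the measured TCP pose, the force, the opening and the grip force at its end, in the units of the state.
- r.read_state(): the state, without advancing time (a new reading comes with each control period).
- r.grab_frame(name): name is "scene" or "top" or "wrist"; returns the picture (384x512x3 uint8, red, green, blue); there is no depth.
- r.camera_info(name): a dict with "mtx" (3x3 intrinsics, pixels), "k1" (the pictures are not rectified: a ray, as slopes to the right and down, at radius r is drawn at 1 + k1 r^2 times it, then the intrinsics apply), "R" (3x3) and "t" (3): a world point X has camera coordinates R X + t. Camera axes: x right, y down, z forward; pixel columns grow to the right and rows downward; lengths in m; the calibration is good to about 2 mm. A picture is of the moment at which its call begins: read the wrist's pose just before it. camera_info takes no time and is no camera call; for the wrist camera it gives the pose at the moment of the call.
- r.close_job(): hands the job in; it is judged then, once.
Trained networks look in the newest picture that a camera, given by its name, has taken for a name from the list of things; names that differ only in an ending like _2 or _b are one class to them, and where a whole thing is asked for, a point or a joint stands for the part that bears it (a point fixed in the world has none). Each returns a list of dicts, best first, with "p" (0 to 1); they miss things now and then, are a little off and sometimes report something else, mostly with a low value. They report only what shows in the picture. A call takes as long as a camera call. They do not tell look-alikes from the thing itself.
- r.search_frame(camera, target): "centre" ([x, y, z] in m, in world coordinates, good to about 4 mm: the middle of the surface that is visible of it).
The state is a dict: "time": time; "qpos": joint angles; "qd": joint speeds; "tau": joint torques, N m; "position": TCP position; "ee_rot": TCP orientation; "force": force on the tool from outside, world axes, zero at the start; "torque": the same for the moment, N m; "width": finger opening in m; "grasp_force": force on a finger pad.
Only numpy, scipy, OpenCV 4.12 (cv2) and the standard library are available. Lean on these libraries where they do the work, as an engineer would, in place of code of your own. Each camera call takes 0.05 s, during which the arm holds its last target. There are 200 camera calls.

## Working session

There is one attempt and no reset: what is moved stays moved. The work goes in short steps, Python scripts to look and compute and a tool call to move; the robot and the scene stay as the last step left them, time stands still between calls to the robot, and variables do not carry over. Pictures are saved under pics/ and viewed, at most 13 in all, crops included, and the job is handed in when it is done.

Besides the shell and the picture viewer there is one more tool, called after "Call:" as name(argument=value, ...), one argument or row to a line, values as JSON. apply_moves: Moves the arm, as the interface text tells. Its arguments: {"type":"object","properties":{"commands":{"type":"array","items":{"type":"object","properties":{"tx":{"type":"number"},"ty":{"type":"number"},"tz":{"type":"number"},"ax":{"type":"number"},"ay":{"type":"number"},"az":{"type":"number"}}}},"grip":{"type":"number"},"newtons":{"type":"number"}},"required":["commands"]}

```bash
mkdir -p pics; ls; cat > h.py <<'E'
import numpy as np, cv2
from station import r
from scipy.spatial.transform import Rotation as Ro
def save(cam,name):
    im=r.grab_frame(cam); cv2.imwrite('pics/'+name,np.ascontiguousarray(im[:,:,::-1])); return im
def proj(cam,X,ci=None):
    c=ci or r.camera_info(cam); X=np.atleast_2d(X); p=X@np.array(c['R']).T+np.array(c['t'])
    s=p[:,:2]/p[:,2:]; s=s*(1+c['k1']*(s**2).sum(1,keepdims=True)); M=np.array(c['mtx'])
    return s@M[:2,:2].T+M[:2,2]
def ray(cam,uv,ci=None):
    c=ci or r.camera_info(cam); M=np.array(c['mtx']); d=(np.atleast_2d(uv)-M[:2,2])@np.linalg.inv(M[:2,:2]).T
    s=d.copy()
    for _ in range(20): s=d/(1+c['k1']*(s**2).sum(1,keepdims=True))
    R=np.array(c['R']); v=np.c_[s,np.ones(len(s))]@R; return -R.T@np.array(c['t']),v/np.linalg.norm(v,axis=1,keepdims=True)
def onplane(cam,uv,z,ci=None):
    o,v=ray(cam,uv,ci); return o+v*((z-o[2])/v[:,2:])
def tool(): 
    s=r.read_state(); return np.array(s['position']),Ro.from_rotvec(s['ee_rot'])
def goto(p,R=None):
    P,T=tool(); print('shift',np.round(T.inv().apply(np.array(p)-P)/.025,3), 'turn', None if R is None else np.round(np.degrees((T.inv()*R).as_rotvec())/8,3))
E
python3 - <<'E'
from h import *
a=save('scene','s0.png');b=save('top','t0.png')
cv2.imwrite('pics/both.png',np.hstack([cv2.resize(a,(400,300)),cv2.resize(b,(400,300))])[:,:,::-1])
for cam in('top','scene'):
    for n in('jug','station','plate','collar','rinse_top','mug','jar','spoon'):
        print(cam,n,[(np.round(d['centre'],3).tolist(),round(d['p'],2)) for d in r.search_frame(cam,n)[:4]])
s=r.read_state();print(s['time'],s['position'],s['ee_rot'],s['force'],s['width'])
for c in('scene','top','wrist'):
    i=r.camera_info(c); R=np.array(i['R']); print(c,-R.T@np.array(i['t']),R[2],i['mtx'][0],i['k1'])
E
```

```text
pics
top jug [([0.657, -0.353, 0.06], 0.75), ([0.624, -0.204, 0.051], 0.58), ([0.745, -0.1, 0.053], 0.57)]
top station [([0.606, 0.128, 0.03], 0.89)]
top plate [([0.605, 0.103, 0.07], 0.67), ([0.609, 0.129, 0.031], 0.66)]
top collar [([0.609, 0.041, 0.074], 0.61)]
top rinse_top []
top mug [([0.412, -0.209, 0.018], 0.63)]
top jar [([0.52, -0.381, 0.096], 0.87), ([0.603, 0.104, 0.068], 0.74)]
top spoon [([0.478, 0.208, 0.014], 0.63), ([0.607, 0.042, 0.076], 0.61)]
scene jug [([0.678, -0.338, 0.06], 0.8), ([0.758, -0.102, 0.065], 0.77), ([0.638, -0.201, 0.064], 0.59)]
scene station [([0.653, 0.125, 0.026], 0.72)]
scene plate [([0.656, 0.126, 0.022], 0.82)]
scene collar []
scene rinse_top []
scene mug [([0.438, -0.203, 0.058], 0.63), ([0.656, 0.128, 0.027], 0.61)]
scene jar [([0.545, -0.384, 0.073], 0.92), ([0.656, 0.126, 0.023], 0.57)]
scene spoon [([0.482, 0.184, 0.017], 0.71)]
0.9 [ 0.23917257 -0.60436943  0.24365507] [-3.08595161e+00 -5.88406152e-01 -3.82434398e-05] [ 0.13088911 -0.5071189   0.11847382] 0.09284786022316284
scene [ 1.27880649 -0.09444997  0.79362852] [-0.69828043  0.01747412 -0.715611  ] [363.05743486   0.         256.38243563] -0.07868603773165962
top [ 0.48271882 -0.05722387  0.93117874] [ 0.10511295 -0.0159739  -0.99433199] [400.81899889   0.         254.9089008 ] -0.1301632014961749
wrist [ 0.30825895 -0.57594579  0.3847976 ] [-0.25029016 -0.10050939 -0.96293961] [273.1053288    0.         252.62289116] 0.019146964310481497
```

View pics/t0.png

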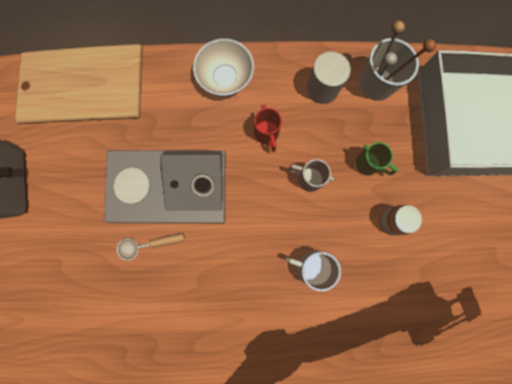

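View pics/s0.png

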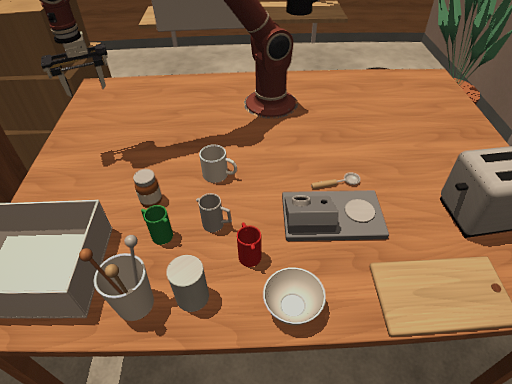

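The top view shows the steel jug at (316,173) with its handle to the left, at about (292,168). The plate is at (131,185), the rinse button at (174,184) and the collar at (203,185). The red and green jugs are look-alikes. In the scene view the steel jug is at (211,212) and the plate at (360,211).

```bash
python3 - <<'E'
from h import *
t=cv2.imread('pics/t0.png');s=cv2.imread('pics/s0.png')
A=cv2.resize(t[145:230,100:230],(520,340),interpolation=cv2.INTER_CUBIC)
B=cv2.resize(t[150:200,280:340],(280,233),interpolation=cv2.INTER_CUBIC)
C=cv2.resize(s[180:250,275:395],(480,280)); D=cv2.resize(s[185:240,190:240],(250,275))
o=np.zeros((600,800,3),np.uint8)
def put(i,y,x): i=i[:600-y,:800-x]; o[y:y+i.shape[0],x:x+i.shape[1]]=i
put(A,0,0);put(B,0,520);put(C,340-80+80,0);put(D,340,500)
cv2.imwrite('pics/z.png',o[:600,:800])
E
```

```text
(no output)
```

View pics/z.png

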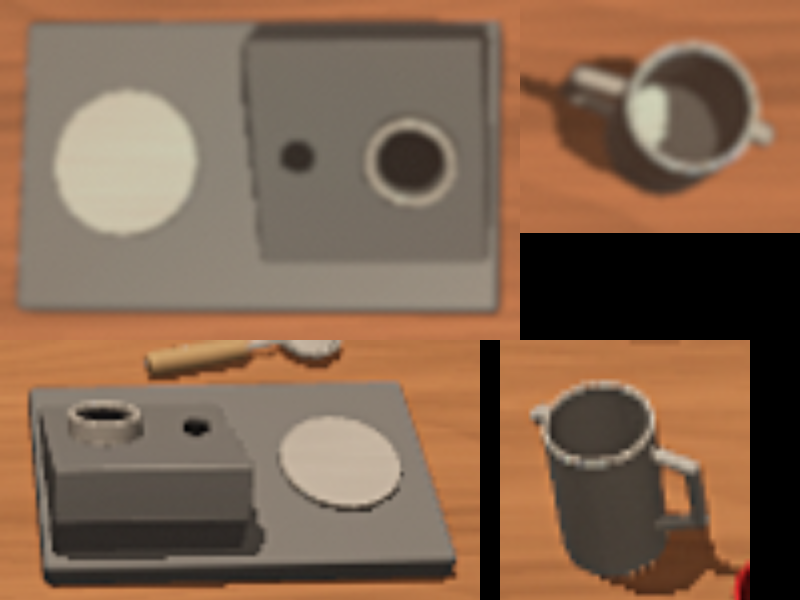

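```bash
cat >> h.py <<'E'
def tri(obs):
    A=np.zeros((3,3));b=np.zeros(3)
    for cam,uv,ci in obs:
        o,v=ray(cam,uv,ci);P=np.eye(3)-np.outer(v[0],v[0]);A+=P;b+=P@o
    return np.linalg.solve(A,b)
E
python3 - <<'E'
from h import *
h=.4
T=dict(plate=(131.4,185.5),collar=(202.7,185.2),rinse=(174.2,184),jug=(316.6,173.2))
S=dict(plate=(360,210.5),collar=(301.2,198.2),rinse=(324,201.7),jug=(210.4,201.8))
for k in T: 
    X=tri([('top',T[k],None),('scene',S[k],None)]); print(k,X.round(4),'res',(proj('top',X)-T[k]).round(1),(proj('scene',X)-S[k]).round(1))
print('jug top@.095',onplane('top',T['jug'],.095)); print('plate@.028',onplane('top',T['plate'],.028))
hd=onplane('top',(292.4,167.1),.08);lp=onplane('top',(332.5,178.5),.093);print(hd,lp)
c=[(28,22),(502,22),(498,312),(18,306)]
print(onplane('top',np.array(c)/4+[100,145],.022))
E
```

```text
plate [0.6137 0.214  0.0209] res [[-0.5 -0.1]] [[-0.4  0.1]]
collar [0.6034 0.0431 0.0702] res [[-0.7 -0. ]] [[-0.6  0. ]]
rinse [0.6092 0.1069 0.0588] res [[-0.5 -0. ]] [[-0.4  0. ]]
jug [ 0.621  -0.2023  0.0884] res [[-0.8  0. ]] [[-0.7 -0.1]]
jug top@.095 [[ 0.61996457 -0.20294415  0.095     ]]
plate@.028 [[0.61256199 0.21076572 0.028     ]]
[[ 0.63685422 -0.15350611  0.08      ]] [[ 0.60818412 -0.23698225  0.093     ]]
[[ 0.6978982   0.2724046   0.022     ]
 [ 0.68979015 -0.0065283   0.022     ]
 [ 0.52239559 -0.00147389  0.022     ]
 [ 0.53151182  0.27542076  0.022     ]]
```

```bash
cat >> h.py <<'E'
def down(yaw): # tool z down, tool y along horizontal angle yaw (deg)
    a=np.radians(yaw); y=np.array([np.cos(a),np.sin(a),0]); z=np.array([0,0,-1.]); return Ro.from_matrix(np.c_[np.cross(y,z),y,z])
E
python3 - <<'E'
from h import *
print(tool()[1].as_matrix().round(3))
for y in(-19,161): goto([.62,-.2025,.22],down(y))
E
```

```text
[[ 0.93   0.368  0.   ]
 [ 0.368 -0.93   0.   ]
 [ 0.    -0.    -1.   ]]
shift [20.079 -9.342  0.947] turn [-0.    -0.    -6.176]
shift [20.079 -9.342  0.947] turn [-0.     0.    16.324]
```

Call:
apply_moves(
  commands=[
    {"tx": 2, "ty": -0.9, "az": -0.6},
    {"tx": 4, "ty": -1.9, "az": -1.2},
    {"tx": 6, "ty": -2.8, "az": -1.9},
    {"tx": 8, "ty": -3.7, "az": -2.5},
    {"tx": 10, "ty": -4.7, "az": -3.1},
    {"tx": 12, "ty": -5.6, "az": -3.7},
    {"tx": 14, "ty": -6.5, "az": -4.3},
    {"tx": 16, "ty": -7.4, "tz": 0.3, "az": -4.9},
    {"tx": 18, "ty": -8.4, "tz": 0.6, "az": -5.5},
    {"tx": 19.5, "ty": -9.1, "tz": 0.9, "az": -6},
    {"tx": 20.08, "ty": -9.34, "tz": 0.95, "az": -6.18},
    {"tx": 20.08, "ty": -9.34, "tz": 0.95, "az": -6.18},
    {"tx": 20.08, "ty": -9.34, "tz": 0.95, "az": -6.18},
  ],
  grip=0,
  newtons=25,
)

```text
schema error: expected keys tx, ty, tz, ax, ay, az
```

```bash
python3 - <<'E'
from h import *
ci=r.camera_info('wrist'); w=save('wrist','w1.png')
print([(np.round(d['centre'],4).tolist(),round(d['p'],2)) for d in r.search_frame('wrist','jug')])
im=w[:,:,::-1].copy()
a=np.linspace(0,6.28,60); c=np.array([.62,-.2025,.095])
for u in proj('wrist',c+np.c_[.03*np.cos(a),.03*np.sin(a),0*a],ci).round().astype(int): cv2.circle(im,tuple(map(int,u)),1,(0,0,255),-1)
cv2.imwrite('pics/w1o.png',cv2.resize(im,(800,600)))
print(tool()[0],r.read_state()['time'])
E
```

```text
[]
[ 0.23915119 -0.60438218  0.24365907] 1.0
```

View pics/w1o.png

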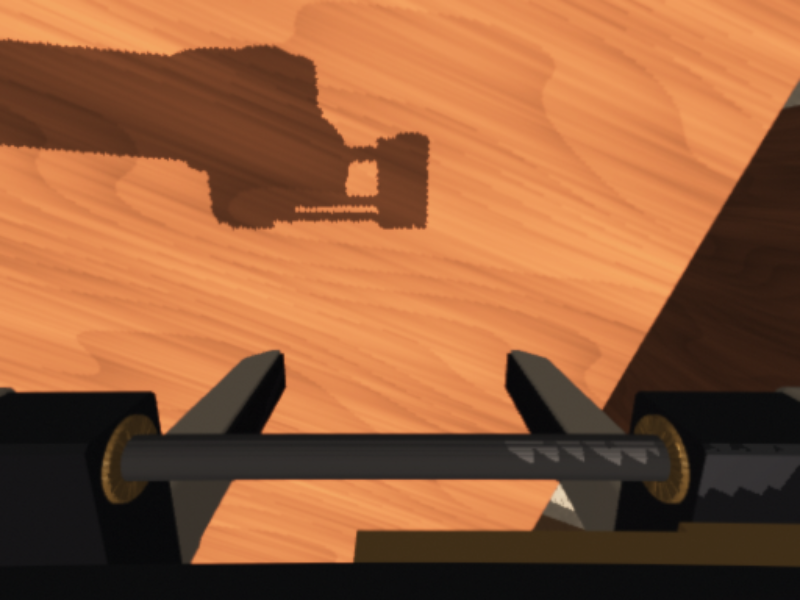

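The move was refused because every row needs all six keys, so the wrist picture shows only empty table and the two fingers, with tips at about (265,355) and (520,355). I'm resending it with all six.

Call:
apply_moves(
  commands=[
    {"tx": 2, "ty": -0.9, "tz": 0, "ax": 0, "ay": 0, "az": -0.6},
    {"tx": 4, "ty": -1.9, "tz": 0, "ax": 0, "ay": 0, "az": -1.2},
    {"tx": 6, "ty": -2.8, "tz": 0, "ax": 0, "ay": 0, "az": -1.9},
    {"tx": 8, "ty": -3.7, "tz": 0, "ax": 0, "ay": 0, "az": -2.5},
    {"tx": 10, "ty": -4.7, "tz": 0, "ax": 0, "ay": 0, "az": -3.1},
    {"tx": 12, "ty": -5.6, "tz": 0, "ax": 0, "ay": 0, "az": -3.7},
    {"tx": 14, "ty": -6.5, "tz": 0, "ax": 0, "ay": 0, "az": -4.3},
    {"tx": 16, "ty": -7.4, "tz": 0.3, "ax": 0, "ay": 0, "az": -4.9},
    {"tx": 18, "ty": -8.4, "tz": 0.6, "ax": 0, "ay": 0, "az": -5.5},
    {"tx": 19.5, "ty": -9.1, "tz": 0.9, "ax": 0, "ay": 0, "az": -6},
    {"tx": 20.08, "ty": -9.34, "tz": 0.95, "ax": 0, "ay": 0, "az": -6.18},
    {"tx": 20.08, "ty": -9.34, "tz": 0.95, "ax": 0, "ay": 0, "az": -6.18},
    {"tx": 20.08, "ty": -9.34, "tz": 0.95, "ax": 0, "ay": 0, "az": -6.18},
  ],
  grip=0,
  newtons=25,
)

```text
time: 2.62
position: [0.6188, -0.2055, 0.2202]
ee_rot: [2.56, 1.819, -0.003]
force: [-0.4, -0.0, 0.4]
width: 0.093
grasp_force: 0.0
```

```bash
python3 - <<'E'
from h import *
ci=r.camera_info('wrist'); w=save('wrist','w2.png')
print([(np.round(d['centre'],4).tolist(),round(d['p'],2)) for d in r.search_frame('wrist','jug')])
im=w[:,:,::-1].copy()
a=np.linspace(0,6.28,60); c=np.array([.62,-.2025,.095])
for u in proj('wrist',c+np.c_[.03*np.cos(a),.03*np.sin(a),0*a],ci).round().astype(int): cv2.circle(im,tuple(map(int,u)),1,(0,0,255),-1)
cv2.imwrite('pics/w2o.png',cv2.resize(im,(800,600)))
print(tool()[0],r.read_state()['time'],r.read_state()['qpos'])
E
```

```text
[([0.6519, -0.3166, 0.0656], 0.84), ([0.6225, -0.2121, 0.0589], 0.73), ([0.7487, -0.1009, 0.06], 0.55)]
[ 0.61889986 -0.20519355  0.22036284] 2.725 [ 0.4312      0.65001792 -0.25819428  1.44286118  0.17887634  1.07153117
 -0.19749322]
```

View pics/w2o.png

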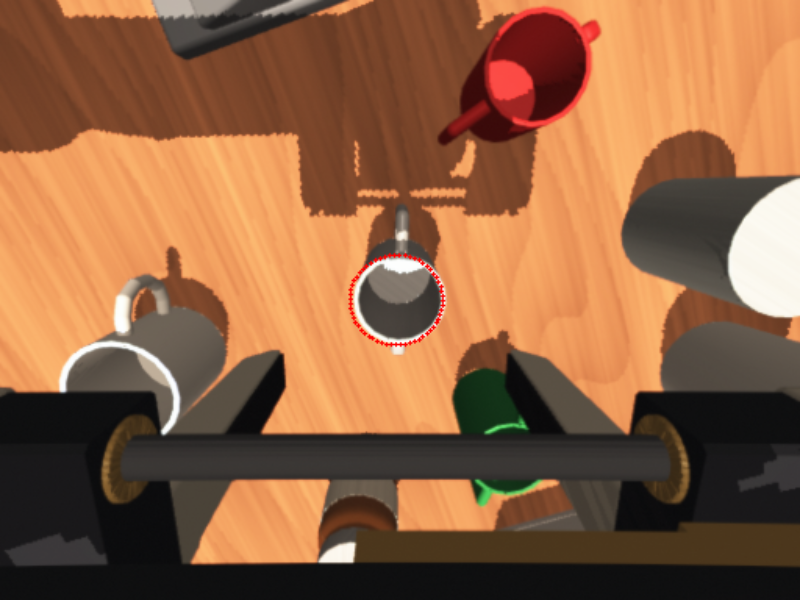

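The projected rim lies on the steel jug's rim, at (398,299) in the enlarged picture. Its handle points straight up at (402,225), so position, height and yaw all agree. The red jug, green jug and mug are clear of the fingers.

```bash
python3 - <<'E'
from h import *
goto([.6197,-.2027,.072],down(-19))
E
```

```text
shift [ 1.150e-01 -4.000e-03  5.934e+00] turn [ 0.002  0.012 -0.025]
```

Call:
apply_moves(
  commands=[
    {"tx": 0.11, "ty": 0, "tz": 1.2, "ax": 0, "ay": 0, "az": 0},
    {"tx": 0.11, "ty": 0, "tz": 2.4, "ax": 0, "ay": 0, "az": 0},
    {"tx": 0.11, "ty": 0, "tz": 3.6, "ax": 0, "ay": 0, "az": 0},
    {"tx": 0.11, "ty": 0, "tz": 4.7, "ax": 0, "ay": 0, "az": 0},
    {"tx": 0.11, "ty": 0, "tz": 5.5, "ax": 0, "ay": 0, "az": 0},
    {"tx": 0.11, "ty": 0, "tz": 5.93, "ax": 0, "ay": 0, "az": 0},
    {"tx": 0.11, "ty": 0, "tz": 5.93, "ax": 0, "ay": 0, "az": 0},
  ],
)

```text
time: 3.6
position: [0.6203, -0.2007, 0.0714]
ee_rot: [-2.558, -1.823, 0.001]
force: [0.6, 0.5, -0.6]
width: 0.0924
grasp_force: 0.0
```

Call:
apply_moves(
  commands=[
    {"tx": 0, "ty": 0, "tz": 0, "ax": 0, "ay": 0, "az": 0},
    {"tx": 0, "ty": 0, "tz": 0, "ax": 0, "ay": 0, "az": 0},
    {"tx": 0, "ty": 0, "tz": 0, "ax": 0, "ay": 0, "az": 0},
    {"tx": 0, "ty": 0, "tz": 0, "ax": 0, "ay": 0, "az": 0},
    {"tx": 0, "ty": 0, "tz": 0, "ax": 0, "ay": 0, "az": 0},
    {"tx": 0, "ty": 0, "tz": 0, "ax": 0, "ay": 0, "az": 0},
  ],
  grip=1,
  newtons=25,
)

```text
time: 4.35
position: [0.6216, -0.2, 0.0722]
ee_rot: [2.556, 1.824, 0.002]
force: [1.3, -0.5, 1.7]
width: 0.0581
grasp_force: 24.9
```

```bash
python3 - <<'E'
from h import *
goto([.6216,-.200,.205],down(-19)); goto([.6125,.208,.205],down(0))
E
```

```text
shift [ 1.000e-03  8.000e-03 -5.312e+00] turn [ 0.012 -0.002  0.004]
shift [15.317 -5.641 -5.318] turn [ 0.012  0.    -2.371]
```

Call:
apply_moves(
  commands=[
    {"tx": 0, "ty": 0, "tz": -0.7, "ax": 0, "ay": 0, "az": 0},
    {"tx": 0, "ty": 0, "tz": -2, "ax": 0, "ay": 0, "az": 0},
    {"tx": 0, "ty": 0, "tz": -3.5, "ax": 0, "ay": 0, "az": 0},
    {"tx": 0, "ty": 0, "tz": -4.8, "ax": 0, "ay": 0, "az": 0},
    {"tx": 0.8, "ty": -0.3, "tz": -5.3, "ax": 0, "ay": 0, "az": -0.12},
    {"tx": 2.4, "ty": -0.88, "tz": -5.3, "ax": 0, "ay": 0, "az": -0.37},
    {"tx": 4, "ty": -1.47, "tz": -5.3, "ax": 0, "ay": 0, "az": -0.62},
    {"tx": 5.6, "ty": -2.06, "tz": -5.3, "ax": 0, "ay": 0, "az": -0.87},
    {"tx": 7.2, "ty": -2.65, "tz": -5.3, "ax": 0, "ay": 0, "az": -1.11},
    {"tx": 8.8, "ty": -3.24, "tz": -5.3, "ax": 0, "ay": 0, "az": -1.36},
    {"tx": 10.4, "ty": -3.83, "tz": -5.3, "ax": 0, "ay": 0, "az": -1.61},
    {"tx": 12, "ty": -4.42, "tz": -5.3, "ax": 0, "ay": 0, "az": -1.86},
    {"tx": 13.5, "ty": -4.97, "tz": -5.3, "ax": 0, "ay": 0, "az": -2.1},
    {"tx": 14.7, "ty": -5.41, "tz": -5.3, "ax": 0, "ay": 0, "az": -2.28},
    {"tx": 15.3, "ty": -5.64, "tz": -5.3, "ax": 0, "ay": 0, "az": -2.37},
    {"tx": 15.3, "ty": -5.64, "tz": -5.3, "ax": 0, "ay": 0, "az": -2.37},
    {"tx": 15.3, "ty": -5.64, "tz": -5.3, "ax": 0, "ay": 0, "az": -2.37},
  ],
)

```text
time: 6.48
position: [0.6121, 0.2053, 0.2038]
ee_rot: [2.223, 2.218, -0.003]
force: [0.7, -0.1, -2.8]
width: 0.0588
grasp_force: 24.9
```

```bash
python3 - <<'E'
from h import *
P,T=tool();print(P,T.as_matrix().round(3).tolist(),r.read_state()['width'])
ci=r.camera_info('wrist'); w=save('wrist','w3.png'); t=save('top','t3.png')
im=w[:,:,::-1].copy();im2=t[:,:,::-1].copy()
a=np.linspace(0,6.28,60); C=np.c_[np.cos(a),np.sin(a),0*a]
for c,rad,col in((P+[0,0,.0235],.03,(0,0,255)),(np.array([.6125,.2105,.028]),.042,(255,0,0))):
  for m,cam,k in((im,'wrist',ci),(im2,'top',None)):
    for u in proj(cam,c+rad*C,k).round().astype(int): cv2.circle(m,tuple(map(int,u)),0,col,-1)
o=np.vstack([cv2.resize(im,(400,300)),cv2.resize(im2[130:250,70:230],(400,300),interpolation=cv2.INTER_CUBIC)])
cv2.imwrite('pics/w3o.png',np.hstack([cv2.resize(im[40:340,60:420],(640,534)) ,cv2.resize(im2[130:250,70:230],(160,120))][:1]))
cv2.imwrite('pics/t3o.png',cv2.resize(im2[120:250,70:243],(800,600),interpolation=cv2.INTER_CUBIC))
E
```

```text
[0.61208618 0.2053333  0.20378526] [[0.003, 1.0, -0.001], [1.0, -0.003, -0.002], [-0.002, -0.001, -1.0]] 0.05875846781900972
```

View pics/w3o.png

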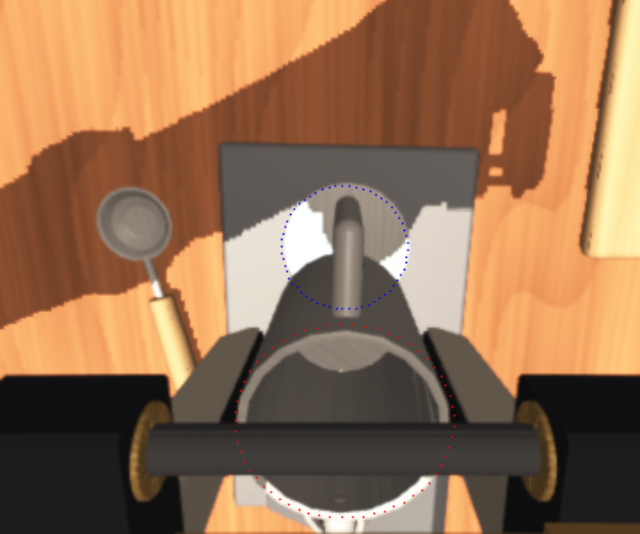

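The plate outline (blue) matches the plate at (345,247). The jug's rim (red) sits at the TCP to within about 2 mm, and the jug hangs upright. I'll lower it.

```bash
python3 - <<'E'
from h import *
goto([.6125,.2115,.103],down(0))
E
```

```text
shift [0.256 0.006 4.042] turn [-0.001  0.012 -0.024]
```

Call:
apply_moves(
  commands=[
    {"tx": 0.25, "ty": 0, "tz": 0.8, "ax": 0, "ay": 0, "az": 0},
    {"tx": 0.25, "ty": 0, "tz": 1.8, "ax": 0, "ay": 0, "az": 0},
    {"tx": 0.25, "ty": 0, "tz": 2.8, "ax": 0, "ay": 0, "az": 0},
    {"tx": 0.25, "ty": 0, "tz": 3.5, "ax": 0, "ay": 0, "az": 0},
    {"tx": 0.25, "ty": 0, "tz": 3.9, "ax": 0, "ay": 0, "az": 0},
    {"tx": 0.25, "ty": 0, "tz": 4.04, "ax": 0, "ay": 0, "az": 0},
    {"tx": 0.25, "ty": 0, "tz": 4.04, "ax": 0, "ay": 0, "az": 0},
    {"tx": 0.25, "ty": 0, "tz": 4.04, "ax": 0, "ay": 0, "az": 0},
  ],
)

```text
time: 7.58
position: [0.6124, 0.2142, 0.1041]
ee_rot: [2.221, 2.221, 0.003]
force: [0.0, -0.2, -2.4]
width: 0.0584
grasp_force: 24.9
```

Call:
apply_moves(
  commands=[
    {"tx": 0, "ty": 0, "tz": 0.03, "ax": 0, "ay": 0, "az": 0},
    {"tx": 0, "ty": 0, "tz": 0.06, "ax": 0, "ay": 0, "az": 0},
    {"tx": 0, "ty": 0, "tz": 0.08, "ax": 0, "ay": 0, "az": 0},
    {"tx": 0, "ty": 0, "tz": 0.08, "ax": 0, "ay": 0, "az": 0},
  ],
)

```text
time: 8.07
position: [0.6119, 0.2139, 0.1011]
ee_rot: [-2.222, -2.221, 0.0]
force: [-0.4, 1.2, -0.7]
width: 0.0585
grasp_force: 24.9
```

Call:
apply_moves(
  commands=[
    {"tx": -0.03, "ty": 0, "tz": 0.02, "ax": 0, "ay": 0, "az": 0},
    {"tx": -0.03, "ty": 0, "tz": 0.04, "ax": 0, "ay": 0, "az": 0},
    {"tx": -0.03, "ty": 0, "tz": 0.04, "ax": 0, "ay": 0, "az": 0},
  ],
)

```text
time: 8.45
position: [0.6119, 0.2131, 0.1002]
ee_rot: [-2.222, -2.221, -0.0]
force: [-0.0, 0.3, -0.7]
width: 0.0585
grasp_force: 24.9
```

Call:
apply_moves(
  commands=[
    {"tx": 0, "ty": 0, "tz": 0.02, "ax": 0, "ay": 0, "az": 0},
    {"tx": 0, "ty": 0, "tz": 0.04, "ax": 0, "ay": 0, "az": 0},
    {"tx": 0, "ty": 0, "tz": 0.04, "ax": 0, "ay": 0, "az": 0},
  ],
)

```text
time: 8.82
position: [0.612, 0.2131, 0.1001]
ee_rot: [2.222, 2.221, 0.0]
force: [-1.6, -0.5, 5.5]
width: 0.0586
grasp_force: 24.9
```

```bash
python3 - <<'E'
from h import *
F=[]
for i in range(4): r.grab_frame('top'); s=r.read_state(); F.append(np.r_[s['force'],s['position']])
print(np.array(F).round(4))
E
```

```text
[[-1.4025 -0.5924  5.2213  0.6119  0.2131  0.1001]
 [-2.0966 -1.5312  5.7038  0.612   0.2131  0.1001]
 [-1.1656 -1.2342  5.6186  0.6119  0.2131  0.1001]
 [-1.7655 -2.0164  5.6997  0.6119  0.2131  0.1001]]
```

The jug is on the plate: the force rose to +5.5 N and the height stopped at 0.100. I'm easing off a little and releasing.

Call:
apply_moves(
  commands=[
    {"tx": 0, "ty": 0, "tz": -0.02, "ax": 0, "ay": 0, "az": 0},
    {"tx": 0, "ty": 0, "tz": -0.02, "ax": 0, "ay": 0, "az": 0},
  ],
)

```text
time: 9.28
position: [0.612, 0.2132, 0.1001]
ee_rot: [2.222, 2.221, 0.0]
force: [-1.5, -1.0, 6.3]
width: 0.059
grasp_force: 24.9
```

Call:
apply_moves(
  commands=[
    {"tx": 0, "ty": 0, "tz": 0, "ax": 0, "ay": 0, "az": 0},
    {"tx": 0, "ty": 0, "tz": 0, "ax": 0, "ay": 0, "az": 0},
    {"tx": 0, "ty": 0, "tz": 0, "ax": 0, "ay": 0, "az": 0},
    {"tx": 0, "ty": 0, "tz": 0, "ax": 0, "ay": 0, "az": 0},
    {"tx": 0, "ty": 0, "tz": -0.5, "ax": 0, "ay": 0, "az": 0},
    {"tx": 0, "ty": 0, "tz": -1.5, "ax": 0, "ay": 0, "az": 0},
    {"tx": 0, "ty": 0, "tz": -3, "ax": 0, "ay": 0, "az": 0},
    {"tx": 0, "ty": 0, "tz": -4.5, "ax": 0, "ay": 0, "az": 0},
    {"tx": 0, "ty": 0, "tz": -5, "ax": 0, "ay": 0, "az": 0},
    {"tx": 0, "ty": 0, "tz": -5, "ax": 0, "ay": 0, "az": 0},
  ],
  grip=0,
)

```text
time: 10.52
position: [0.612, 0.2132, 0.2254]
ee_rot: [2.221, 2.221, 0.002]
force: [-0.6, 0.3, 0.2]
width: 0.0935
grasp_force: 0.0
```

```bash
python3 - <<'E'
from h import *
ci=r.camera_info('wrist'); w=save('wrist','w4.png')
im=w[:,:,::-1].copy()
a=np.linspace(0,6.28,60); C=np.c_[np.cos(a),np.sin(a),0*a]
for c,rad,col in((np.array([.612,.2125,.123]),.03,(0,0,255)),(np.array([.6125,.2108,.028]),.042,(255,0,0)),):
    for u in proj('wrist',c+rad*C,ci).round().astype(int): cv2.circle(im,tuple(map(int,u)),0,col,-1)
cv2.imwrite('pics/w4o.png',cv2.resize(im,(800,600),interpolation=cv2.INTER_CUBIC))
R=down(-1.7)
yw=-1.7; a=np.radians(yw); xs=np.array([np.cos(a),np.sin(a),0]);ys=np.array([-np.sin(a),np.cos(a),0])
for n in ('collar','rinse_top'): print(n,[(np.round(d['centre'],4).tolist(),round(d['p'],2)) for d in r.search_frame('wrist',n)])
s=r.read_state();print(s['position'],s['time'],s['qpos'].round(2) if hasattr(s['qpos'],'round') else s['qpos'])
E
```

```text
collar [([0.6184, 0.0415, 0.0711], 0.83)]
rinse_top [([0.609, 0.1093, 0.0616], 0.72)]
[0.61104062 0.21257551 0.22279987] 10.675 [-0.17  0.65 -0.35  1.45  0.23  1.08 -0.57]
```

View pics/w4o.png

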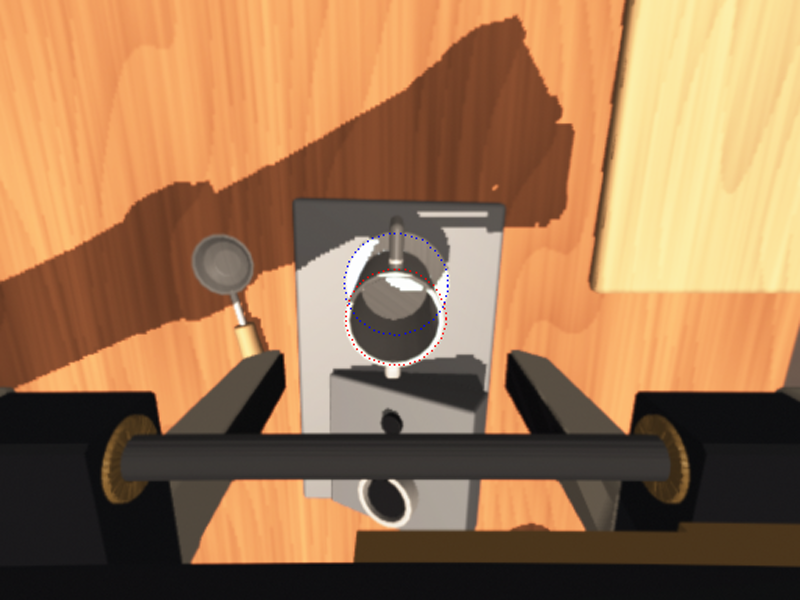

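The jug stands upright and centred on the plate: its rim is at (396,318), well inside the plate's outline, and it is released. The collar is at (385,501) and the rinse button at (391,424). Now I'll locate the collar from several views.

```bash
cat >> h.py <<'E'
def press_rot(yaw):
    a=np.radians(yaw);X=np.array([np.cos(a),np.sin(a),0]);Y=np.array([-np.sin(a),np.cos(a),0]);Z=np.array([0,0,1.]);s,c=np.sin(np.radians(28)),np.cos(np.radians(28))
    return Ro.from_matrix(np.c_[c*X+s*Z,-Y,s*X-c*Z])
E
python3 - <<'E'
from h import *
ci=r.camera_info('wrist')
for nm,t,s,w in(('collar',(202.7,185.2),(301.2,198.2),(385,501)),('rinse',(174.2,184),(324,201.7),(391,424))):
    w=np.array(w)*.64
    X=tri([('top',t,None),('scene',s,None),('wrist',w,ci)]);print(nm,X.round(4)); print(' tw',tri([('top',t,None),('wrist',w,ci)]).round(4))
    for z in(.070,.0746): print(' top@',z,onplane('top',t,z).round(4),'wrist',onplane('wrist',w,z,ci).round(4),'sc',onplane('scene',s,z).round(4))
P,T=tool()
pts=np.array([[x,sg*y,.025] for sg in(-1,1) for y in(.0465,.064) for x in(-.0075,.0075)])
print((proj('wrist',P+T.apply(pts),ci)/.64).round())
R=press_rot(-1.7); c=np.array([.605,.042,.0735]); m=R.as_matrix()
goto(c+.05525*m[:,1]-m[:,2]*(.025+.06),R)
E
```

```text
collar [0.6033 0.0424 0.0721]
 tw [0.6026 0.0412 0.0729]
 top@ 0.07 [[0.6033 0.0415 0.07  ]] wrist [[0.6023 0.0388 0.07  ]] sc [[0.6032 0.0448 0.07  ]]
 top@ 0.0746 [[0.6026 0.041  0.0746]] wrist [[0.6024 0.0427 0.0746]] sc [[0.6075 0.0439 0.0746]]
rinse [0.6087 0.1059 0.0607]
 tw [0.6078 0.1051 0.0629]
 top@ 0.07 [[0.6074 0.1037 0.07  ]] wrist [[0.6073 0.1096 0.07  ]] sc [[0.6193 0.105  0.07  ]]
 top@ 0.0746 [[0.6068 0.1028 0.0746]] wrist [[0.6074 0.1124 0.0746]] sc [[0.6235 0.1037 0.0746]]
[[286. 387.]
 [284. 354.]
 [245. 387.]
 [242. 354.]
 [504. 387.]
 [507. 355.]
 [546. 387.]
 [549. 355.]]
shift [-8.981 -1.892  2.989] turn [-2.806  2.74  11.211]
```

```bash
python3 - <<'E'
from h import *
R=press_rot(-1.5); c=np.array([.602,.0415,.0742]); m=R.as_matrix()
goto(c+.052*m[:,1]-m[:,2]*(.025+.10),R)
E
```

```text
shift [-8.859 -2.756  1.551] turn [-2.8    2.744 11.186]
```

Call:
apply_moves(
  commands=[
    {"tx": -0.4, "ty": 0, "tz": -0.5, "ax": 0, "ay": 0, "az": 0.3},
    {"tx": -1.4, "ty": -0.3, "tz": -1, "ax": -0.25, "ay": 0.25, "az": 1},
    {"tx": -2.4, "ty": -0.6, "tz": -1, "ax": -0.5, "ay": 0.5, "az": 2},
    {"tx": -3.4, "ty": -0.9, "tz": -1, "ax": -0.75, "ay": 0.75, "az": 3},
    {"tx": -4.4, "ty": -1.2, "tz": -1, "ax": -1, "ay": 1, "az": 4},
    {"tx": -5.4, "ty": -1.5, "tz": -1, "ax": -1.25, "ay": 1.22, "az": 5},
    {"tx": -6.4, "ty": -1.8, "tz": -0.8, "ax": -1.5, "ay": 1.47, "az": 6},
    {"tx": -7.2, "ty": -2.1, "tz": -0.4, "ax": -1.75, "ay": 1.72, "az": 7},
    {"tx": -7.8, "ty": -2.4, "tz": 0, "ax": -2, "ay": 1.96, "az": 8},
    {"tx": -8.3, "ty": -2.6, "tz": 0.5, "ax": -2.25, "ay": 2.2, "az": 9},
    {"tx": -8.6, "ty": -2.76, "tz": 1, "ax": -2.5, "ay": 2.45, "az": 10},
    {"tx": -8.86, "ty": -2.76, "tz": 1.4, "ax": -2.75, "ay": 2.7, "az": 11},
    {"tx": -8.86, "ty": -2.76, "tz": 1.55, "ax": -2.8, "ay": 2.74, "az": 11.19},
    {"tx": -8.86, "ty": -2.76, "tz": 1.55, "ax": -2.8, "ay": 2.74, "az": 11.19},
    {"tx": -8.86, "ty": -2.76, "tz": 1.55, "ax": -2.8, "ay": 2.74, "az": 11.19},
  ],
)

```text
time: 12.55
position: [0.5437, -0.0083, 0.1866]
ee_rot: [3.042, -0.04, 0.765]
force: [-0.9, -0.3, -0.1]
width: 0.0928
grasp_force: 0.0
```

```bash
python3 - <<'E'
from h import *
P,T=tool();ci=r.camera_info('wrist'); w=save('wrist','w5.png')
R=press_rot(-1.5); c=np.array([.602,.0415,.0742]); m=R.as_matrix()
print('t',r.read_state()['time'],'force',r.read_state()['force']);goto(c+.052*m[:,1]-m[:,2]*(.025+.10),R)
im=w[:,:,::-1].copy();a=np.linspace(0,6.28,80); C=np.c_[np.cos(a),np.sin(a),0*a]
for cc,rad,col in((c,.02,(0,0,255)),(c,.025,(0,255,255))):
    for u in proj('wrist',cc+rad*R.apply(C),ci).round().astype(int): cv2.circle(im,tuple(map(int,u)),0,col,-1)
tip=np.array([[0,-.052,.025+d] for d in(0,.05,.1)])
for u in proj('wrist',P+T.apply(tip),ci).round().astype(int): cv2.circle(im,tuple(map(int,u)),1,(255,0,255),-1)
cv2.imwrite('pics/w5o.png',cv2.resize(im[50:350,40:440],(800,600),interpolation=cv2.INTER_CUBIC))
E
```

```text
t 12.6 force [ 0.60607658 -0.06705446  0.30292108]
shift [-0.096  0.024  0.041] turn [-0.009 -0.031 -0.005]
```

View pics/w5o.png

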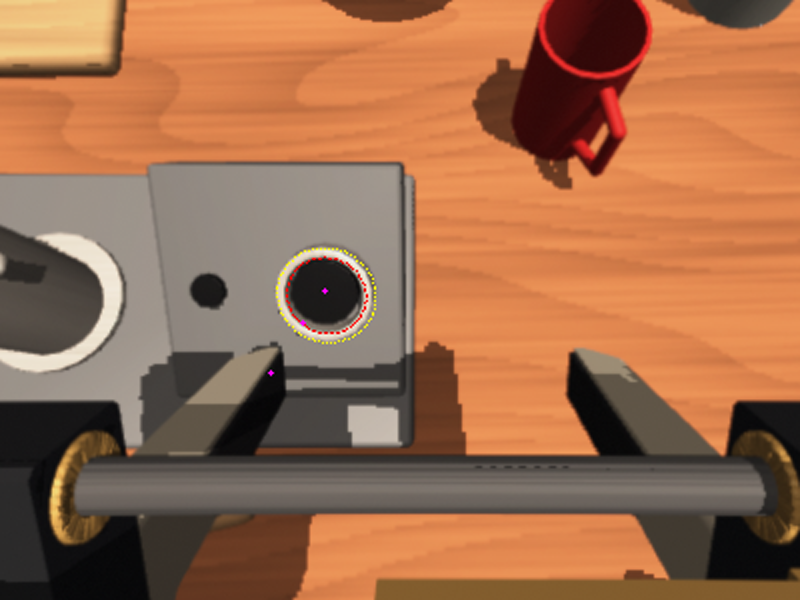

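The projected collar rings lie on the real collar at about (325,294) in this crop, within about 1 mm. The rinse button at (208,290) is clear of the pressing finger's path, and the other finger will come down beyond the station's edge. I'll approach along the axis.

Call:
apply_moves(
  commands=[
    {"tx": -0.05, "ty": 0, "tz": 0.6, "ax": 0, "ay": 0, "az": 0},
    {"tx": -0.05, "ty": 0, "tz": 1.5, "ax": 0, "ay": 0, "az": 0},
    {"tx": -0.05, "ty": 0, "tz": 2.4, "ax": 0, "ay": 0, "az": 0},
    {"tx": -0.05, "ty": 0, "tz": 3, "ax": 0, "ay": 0, "az": 0},
    {"tx": -0.05, "ty": 0, "tz": 3.4, "ax": 0, "ay": 0, "az": 0},
    {"tx": -0.05, "ty": 0, "tz": 3.6, "ax": 0, "ay": 0, "az": 0},
    {"tx": -0.05, "ty": 0, "tz": 3.6, "ax": 0, "ay": 0, "az": 0},
    {"tx": -0.05, "ty": 0, "tz": 3.6, "ax": 0, "ay": 0, "az": 0},
  ],
)

```text
time: 13.6
position: [0.5947, -0.0096, 0.122]
ee_rot: [3.054, -0.047, 0.714]
force: [-0.5, -0.1, 0.7]
width: 0.0929
grasp_force: 0.0
```

```bash
python3 - <<'E'
from h import *
ci=r.camera_info('wrist'); w=save('wrist','w6.png')
R=press_rot(-1.5); c=np.array([.602,.0415,.0742]); m=R.as_matrix()
F=[];Q=[]
for i in range(8):
    r.grab_frame('scene'); s=r.read_state(); F.append(s['force']); Q.append(s['position'])
P=np.mean(Q,0); print('F',np.mean(F,0).round(2),np.std(F,0).round(2),'Pstd',np.std(Q,0).round(4))
print('fingertip in collar frame mm',(R.inv().apply(P+tool()[1].apply([0,-.052,.025])-c)*1000).round(1))
cv2.imwrite('pics/w6o.png',cv2.resize(w[130:280,60:260,::-1],(800,600),interpolation=cv2.INTER_CUBIC))
E
```

```text
F [ 0.11 -0.11  0.03] [0.44 0.33 0.47] Pstd [0.0001 0.0001 0.0001]
fingertip in collar frame mm [ 17.   -0.9 -20.6]
```

View pics/w6o.png

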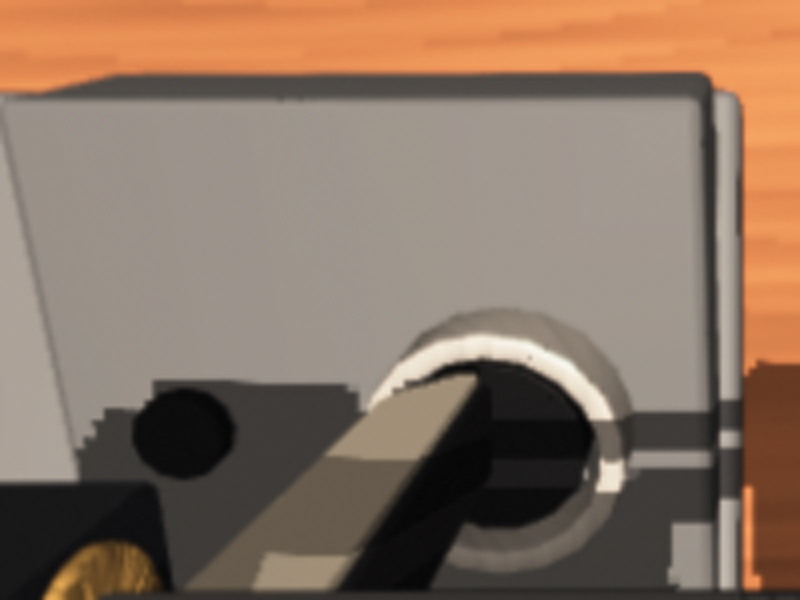

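The tip isn't where I commanded it (17 mm up-slope, 2° less tilt), although nothing is touching. The picture shows it hovering over the upper-left of the collar. I suspect a joint limit, so I'm checking the joints.

```bash
python3 - <<'E'
from h import *
s=r.read_state();print(np.round(s['qpos'],3),np.round(s['qd'],3),s['position'],s['ee_rot'])
R=press_rot(-1.5); c=np.array([.602,.0415,.0742]); m=R.as_matrix()
goto(c+.052*m[:,1]-m[:,2]*(.025+.010),R)
E
```

```text
[-0.083  0.572  0.073  2.107 -1.361  0.015 -0.272] [-0.001  0.    -0.    -0.    -0.001  0.     0.002] [ 0.59493834 -0.00936746  0.12262229] [ 3.05332237 -0.04185964  0.71614796]
shift [-0.695  0.04   0.437] turn [-0.004  0.2   -0.01 ]
```

Joints 5 and 6 are both at their lower limits (J5 -1.361, J6 0.015). The solver took the wrong side of the wrist singularity. I'll fit a simple kinematic model and find a way round with J5 positive.

```bash
cat > k.py <<'E'
from h import *
import itertools
from scipy.optimize import least_squares
S=[([1.167,.615,-.013,1.423,.008,1.103,-.04],[.239,-.604,.244],Ro.from_rotvec([-3.08595,-.58841,0])),
([.4312,.65002,-.25819,1.44286,.17888,1.07153,-.19749],[.6189,-.2052,.2204],down(-19)),
([-.083,.572,.073,2.107,-1.361,.015,-.272],[.59494,-.00937,.12262],Ro.from_rotvec([3.05332,-.04186,.71615])),
([-.17,.65,-.35,1.45,.23,1.08,-.57],[.6110,.2126,.2228],down(0))]
def fk(q,L,sg=(-1,)*4,yaw=0):
    z=lambda a:Ro.from_euler('z',a); y=lambda a:Ro.from_euler('y',a); e=np.array([0,0,1.])
    R=z(sg[0]*q[0])*y(q[1]); p=L[0]*e+R.apply(L[1]*e); R=R*z(sg[1]*q[2])*y(q[3]); p=p+R.apply(L[2]*e)
    R=R*z(sg[2]*q[4])*y(q[5]); p=p+R.apply(L[3]*e); return p,R*z(sg[3]*q[6])*z(yaw)
def ori(sg,yaw): return sum((fk(q,[0]*4,sg,yaw)[1].inv()*R).magnitude()**2 for q,p,R in S)
best=min(((ori(sg,w),sg,w) for sg in itertools.product((-1,1),repeat=4) for w in (0,np.pi/2,np.pi,-np.pi/2)),key=lambda t:t[0])
sg,yaw=best[1:]
L=least_squares(lambda L:np.concatenate([fk(q,L,sg,yaw)[0]-p for q,p,R in S]),[.3,.4,.4,.2]).x
LO=np.array([-3.12,-.3,-1.34,.26,-1.36,.01,-2.84])+.03;HI=np.array([3.12,2.06,1.32,2.42,4.5,1.98,2.84])-.03
def ik(p,R,q0,w=.003):
    def f(q):
        P,T=fk(q,L,sg,yaw); return np.r_[(P-p)*10,(T.inv()*R).as_rotvec()*3,w*(q-q0)]
    s=least_squares(f,np.clip(q0,LO+1e-3,HI-1e-3),bounds=(LO,HI)); q=s.x; P,T=fk(q,L,sg,yaw)
    return q,np.linalg.norm(P-p)*1e3,np.degrees((T.inv()*R).magnitude())
E
python3 - <<'E'
from k import *
print(best,L,[(1e3*(fk(q,L,sg,yaw)[0]-p)).round(1).tolist() for q,p,R in S])
qn=np.array(r.read_state()['qpos'])
R=press_rot(-1.5); c=np.array([.602,.0415,.0742]); m=R.as_matrix()
for a in (0,45,90,135,180,-45,-90,-135):   # tool turned about its own z; pressing finger at +Y => keep off-axis finger choice open
  Ra=R*Ro.from_euler('z',a,degrees=True); M=Ra.as_matrix()
  for f in(-1,1):   # which finger presses
    p=c-f*.052*M[:,1]-m[:,2]*.015
    res=[ik(p,Ra,np.array(q0)) for q0 in ([-.1,.6,x,1.9,y,.4,z] for x in(-.4,.4) for y in(.5,2,3.2) for z in(-1.5,0,1.5))]
    res=[t for t in res if t[1]<1 and t[2]<.5]
    if res:
      t=min(res,key=lambda t:np.abs(t[0]-qn)[[0,2,4,6]].sum()); print(a,f,t[0].round(2))
E
```

```text
(0.0001290037212291827, (-1, -1, -1, -1), 1.5707963267948966) [0.15873029 0.60471351 0.3348352  0.26263291] [[19.7, 9.9, -4.8], [4.7, 11.2, -3.2], [-1.9, 25.0, 10.1], [-0.7, 9.7, -2.1]]
0 -1 [-0.04  0.66  0.09  2.18  3.42  0.19  1.28]
0 1 [-0.21  0.66  0.02  2.14  2.54  0.17  1.96]
45 -1 [-0.11  0.68  0.16  2.28  3.4   0.32  0.48]
45 1 [-0.19  0.65  0.05  2.04  2.14  0.07  1.62]
90 -1 [-0.16  0.69  0.09  2.32  3.12  0.35 -0.11]
90 1 [-0.1   0.65  0.02  2.01  1.75  0.04  1.29]
135 -1 [-0.04  0.69 -0.26  2.26  2.36  0.38 -0.2 ]
135 1 [ 0.04  0.65 -0.1   2.07  2.22  0.1   0.11]
180 -1 [-0.01  0.68 -0.34  2.14  1.99  0.36 -0.6 ]
180 1 [ 0.32  0.71 -0.54  2.18  2.03  0.41 -0.45]
-45 -1 [ 0.16  0.66 -0.31  2.07  1.86  0.22 -2.66]
-45 1 [-0.23  0.68  0.07  2.26  2.95  0.28  2.34]
-90 -1 [-0.02  0.65 -0.1   2.01  1.64  0.12 -1.72]
-90 1 [ 0.25  0.77 -0.67  2.32  2.14  0.63 -2.27]
-135 -1 [-0.06  0.66 -0.17  2.04  1.77  0.2  -1.13]
-135 1 [ 0.31  0.74 -0.6   2.28  2.17  0.53 -1.42]
```

```bash
python3 - <<'E'
s=open('k.py').read()
s=s.replace("p=p+R.apply(L[2]*e)","p=p+R.apply([L[4],L[6],L[2]])").replace("p=L[0]*e+R.apply(L[1]*e)","p=L[0]*e+R.apply([L[5],L[7],L[1]])").replace("[0]*4,sg","[0]*8,sg").replace("[0]-p for q,p,R in S])","[0]-p for q,p,R in S]+[.02*(L-[.3,.45,.4,.25,0,0,0,0])])").replace("[.3,.4,.4,.2])","[.3,.45,.4,.25,0,0,0,0])")
open('k.py','w').write(s)
E
cat > sim.py <<'E'
from k import *
def path(q,wps):
    for nm,p,R,n in wps:
        P0,T0=fk(q,L,sg,yaw); rv=(T0.inv()*R).as_rotvec()
        for i in range(1,n+1):
            q,e,a=ik(P0+(p-P0)*i/n,T0*Ro.from_rotvec(rv*i/n),q,.02)
        print(nm,q.round(2),round(e,1),round(a,1))
    return q
E
python3 - <<'E'
from sim import *
print(L.round(3),[(1e3*(fk(q,L,sg,yaw)[0]-p)).round(1).tolist() for q,p,R in S])
qn=np.array(r.read_state()['qpos'])
R=press_rot(-1.5); c=np.array([.602,.0415,.0742]); m=R.as_matrix()
at=lambda h:c+.052*m[:,1]-m[:,2]*(.025+h)
U=at(.1)+[0,0,.02]
D=down(-91.5)
for roll in(-25,25):
    print(roll)
    Q=D*Ro.from_euler('x',roll,degrees=True); Q2=R*Ro.from_euler('x',roll,degrees=True)
    path(qn,[('up',U,D,8),('roll',U,Q,8),('tilt',U,Q2,10),('low',at(.03),Q2,8),('unroll',at(.03),R,8),('press',at(-.015),R,8)])
E
```

```text
[ 0.299  0.504  0.37   0.283 -0.003  0.034 -0.015 -0.007] [[0.5, -0.2, 0.2], [-1.2, -0.2, -0.4], [-0.0, -0.1, -0.1], [0.6, 0.5, 0.2]]
-25
up [-0.54  0.63  0.85  1.8  -0.57  0.98 -1.05] 0.0 0.0
roll [-0.85  0.81  1.1   1.77 -0.34  0.92 -1.32] 0.0 0.0
tilt [-1.01  0.72  1.13  2.12 -0.52  0.26 -1.37] 0.0 0.0
low [-0.84  0.83  0.89  2.09 -0.6   0.11 -1.38] 0.0 0.0
unroll [-0.12  0.55  0.12  2.14 -1.33  0.04 -0.3 ] 6.4 2.3
press [-0.1   0.64  0.11  2.07 -1.33  0.04 -0.31] 10.0 3.8
25
up [-0.54  0.63  0.85  1.8  -0.57  0.98 -1.05] 0.0 0.0
roll [-0.2   0.62  0.63  1.8  -0.85  1.17 -0.75] 0.0 0.0
tilt [ 0.13  0.43  0.16  2.16 -1.33  0.62 -0.07] 0.1 0.0
low [ 0.59  0.68 -0.54  2.1  -1.33  0.2   0.02] 0.0 0.0
unroll [-0.12  0.55  0.12  2.14 -1.33  0.04 -0.3 ] 6.4 2.3
press [-0.1   0.64  0.11  2.07 -1.33  0.04 -0.31] 10.0 3.8
```

```bash
cat > plan.py <<'E'
from sim import *
R=press_rot(-1.5); c=np.array([.602,.0415,.0742]); m=R.as_matrix(); at=lambda h:c+.052*m[:,1]-m[:,2]*(.025+h)
R2=R*Ro.from_euler('z',180,degrees=True)
E
python3 - <<'E'
from plan import *
qn=np.array(r.read_state()['qpos'])
A=at(.1)+[0,0,.06]
qA=ik(A,down(-91.5),np.array([-.1,.6,-.2,1.5,.2,1.1,-.3]),.02); print('A',qA[0].round(2),qA[1:])
for g in ([.3,.71,-.5,2.18,2.0,.4,-.45],[0,.65,-.2,2.1,2.2,.3,-.3],[0,.65,0,2.1,3.0,.3,-.1]):
    G=ik(at(.06),R2,np.array(g),.02); B=ik(at(-.015),R2,G[0],.02); print('G',G[0].round(2),G[1:],'press',B[0].round(2),B[1:])
    for i in np.linspace(0,1,9):
        p,T=fk(qA[0]+(G[0]-qA[0])*i,L,sg,yaw); M=T.as_matrix(); tips=[p+M@[0,s*.064,.025] for s in(-1,1)]
        print('  ',p.round(3),'z',M[:,2].round(2),'y',M[:,1].round(2),'tipz',[t[2].round(3) for t in tips])
E
```

```text
A [-0.19  0.44  0.25  1.77 -0.13  0.95 -1.48] (np.float64(0.01090174904000031), np.float64(0.004344518014508975))
G [ 0.25  0.51 -0.41  2.2   1.67  0.24 -0.14] (np.float64(0.03427008416358607), np.float64(0.011925979528391941)) press [ 0.32  0.71 -0.53  2.12  1.92  0.37 -0.32] (np.float64(0.013732583789779852), np.float64(0.0051286335855485424))
   [ 0.542 -0.009  0.245] z [-0.  0. -1.] y [-0.03 -1.   -0.  ] tipz [np.float64(0.22), np.float64(0.22)]
   [ 0.537 -0.05   0.225] z [ 0.02 -0.14 -0.99] y [ 0.3  -0.94  0.14] tipz [np.float64(0.191), np.float64(0.209)]
   [ 0.54  -0.082  0.21 ] z [ 0.06 -0.25 -0.96] y [ 0.6  -0.76  0.24] tipz [np.float64(0.171), np.float64(0.202)]
   [ 0.549 -0.101  0.199] z [ 0.14 -0.32 -0.94] y [ 0.84 -0.46  0.29] tipz [np.float64(0.158), np.float64(0.194)]
   [ 0.561 -0.107  0.19 ] z [ 0.23 -0.35 -0.91] y [ 0.96 -0.09  0.28] tipz [np.float64(0.149), np.float64(0.185)]
   [ 0.571 -0.099  0.18 ] z [ 0.32 -0.32 -0.89] y [0.93 0.3  0.22] tipz [np.float64(0.143), np.float64(0.172)]
   [ 0.577 -0.078  0.17 ] z [ 0.4  -0.25 -0.88] y [0.74 0.66 0.15] tipz [np.flo
[... 2033 characters left out ...]
64(0.182), np.float64(0.232)]
   [ 0.581 -0.139  0.231] z [ 0.26 -0.46 -0.85] y [ 0.76 -0.44  0.48] tipz [np.float64(0.179), np.float64(0.24)]
   [ 0.603 -0.139  0.229] z [ 0.39 -0.46 -0.8 ] y [ 0.88 -0.07  0.47] tipz [np.float64(0.179), np.float64(0.239)]
   [ 0.619 -0.119  0.22 ] z [ 0.5  -0.39 -0.77] y [0.86 0.32 0.39] tipz [np.float64(0.176), np.float64(0.225)]
   [ 0.619 -0.085  0.202] z [ 0.56 -0.27 -0.78] y [0.7  0.67 0.26] tipz [np.float64(0.166), np.float64(0.199)]
   [ 0.6   -0.045  0.177] z [ 0.55 -0.14 -0.83] y [0.4  0.91 0.12] tipz [np.float64(0.149), np.float64(0.164)]
   [ 0.561 -0.009  0.149] z [ 0.47 -0.01 -0.88] y [0.03 1.   0.  ] tipz [np.float64(0.127), np.float64(0.127)]
```

```bash
python3 - <<'E'
from plan import *
goto(at(.1)+[0,0,.06],down(-91.5))
E
```

```text
shift [ 0.271  0.035 -5.311] turn [-0.006 -3.3   -0.009]
```

Call:
apply_moves(
  commands=[
    {"tx": 0, "ty": 0, "tz": -1, "ax": 0, "ay": 0, "az": 0},
    {"tx": 0, "ty": 0, "tz": -2.4, "ax": 0, "ay": 0, "az": 0},
    {"tx": 0.1, "ty": 0, "tz": -3.8, "ax": 0, "ay": -1, "az": 0},
    {"tx": 0.2, "ty": 0, "tz": -5, "ax": 0, "ay": -2, "az": 0},
    {"tx": 0.27, "ty": 0, "tz": -5.6, "ax": 0, "ay": -3, "az": 0},
    {"tx": 0.27, "ty": 0, "tz": -5.6, "ax": 0, "ay": -3.3, "az": 0},
    {"tx": 0.27, "ty": 0, "tz": -5.6, "ax": 0, "ay": -3.3, "az": 0},
  ],
)

```text
time: 14.92
position: [0.5392, -0.0077, 0.2505]
ee_rot: [-3.141, 0.041, 0.0]
force: [-0.4, 0.5, -0.0]
width: 0.0928
grasp_force: 0.0
```

```bash
python3 - <<'E'
from plan import *
q=np.array(r.read_state()['qpos']);print(q.round(3)); goto(at(.1)+[0,0,.06],down(-91.5))
p,T=fk(q,L,sg,yaw);print('fk err',p-tool()[0])
P,T=tool()
for g in ([.3,.71,-.5,2.18,2.0,.4,-.45],[0,.65,-.2,2.1,2.2,.3,-.3]):
    G=ik(at(.06),R2,np.array(g),.02)[0]; print(G.round(2))
    for i in (.125,.25,.375,.5):
        p,Q=fk(q+(G-q)*i,L,sg,yaw); print(i,p.round(3),end=' '); goto(p,Q)
E
```

```text
[-0.622  0.595  0.974  1.754 -0.55   1.093 -1.059]
shift [0.11  0.048 0.239] turn [-0.003  0.001  0.001]
fk err [-0.00321926  0.00264245  0.00301943]
[ 0.25  0.51 -0.41  2.2   1.67  0.24 -0.14]
0.125 [ 0.507 -0.061  0.221] shift [-1.241  2.174  1.2  ] turn [-1.089 -0.851 -2.004]
0.25 [ 0.493 -0.108  0.199] shift [-1.762  4.049  2.064] turn [-1.919 -1.55  -4.356]
0.375 [ 0.495 -0.14   0.183] shift [-1.637  5.346  2.7  ] turn [-2.54  -2.027 -6.98 ]
0.5 [ 0.511 -0.154  0.169] shift [-0.992  5.888  3.249] turn [-3.025 -2.231 -9.802]
[ 0.03  0.48 -0.09  2.21  1.97  0.08 -0.45]
0.125 [ 0.509 -0.074  0.23 ] shift [-1.155  2.684  0.823] turn [-1.487 -0.741 -1.829]
0.25 [ 0.501 -0.131  0.219] shift [-1.415  4.952  1.247] turn [-2.707 -1.35  -4.057]
0.375 [ 0.512 -0.168  0.213] shift [-0.907  6.435  1.485] turn [-3.668 -1.771 -6.604]
0.5 [ 0.538 -0.181  0.206] shift [0.118 6.919 1.782] turn [-4.391 -1.959 -9.396]
```

Call:
apply_moves(
  commands=[
    {"tx": -0.4, "ty": 0.9, "tz": 0.27, "ax": -0.5, "ay": -0.25, "az": -0.6},
    {"tx": -0.8, "ty": 1.8, "tz": 0.55, "ax": -1, "ay": -0.5, "az": -1.2},
    {"tx": -1.15, "ty": 2.68, "tz": 0.82, "ax": -1.49, "ay": -0.74, "az": -1.83},
    {"tx": -1.25, "ty": 3.5, "tz": 0.96, "ax": -1.9, "ay": -0.95, "az": -2.6},
    {"tx": -1.35, "ty": 4.2, "tz": 1.1, "ax": -2.3, "ay": -1.15, "az": -3.3},
    {"tx": -1.41, "ty": 4.95, "tz": 1.25, "ax": -2.71, "ay": -1.35, "az": -4.06},
    {"tx": -1.25, "ty": 5.5, "tz": 1.33, "ax": -3.05, "ay": -1.5, "az": -4.9},
    {"tx": -1.1, "ty": 6, "tz": 1.4, "ax": -3.4, "ay": -1.65, "az": -5.8},
    {"tx": -0.9, "ty": 6.43, "tz": 1.48, "ax": -3.67, "ay": -1.77, "az": -6.6},
    {"tx": -0.9, "ty": 6.43, "tz": 1.48, "ax": -3.67, "ay": -1.77, "az": -6.6},
  ],
)

```text
time: 16.18
position: [0.5105, -0.1679, 0.2129]
ee_rot: [2.362, 1.167, -0.332]
force: [-0.3, 0.5, -0.2]
width: 0.0931
grasp_force: 0.0
```

```bash
python3 - <<'E'
from plan import *
q=np.array(r.read_state()['qpos']);print(q.round(3),tool()[0]); 
p,T=fk(q,L,sg,yaw);print('fk err',p-tool()[0])
for g in ([.3,.71,-.5,2.18,2.0,.4,-.45],[0,.65,-.2,2.1,2.2,.3,-.3]):
    G=ik(at(.06),R2,np.array(g),.02)[0]; print(G.round(2))
    for i in (.2,.4,.6,.8,1):
        p,Q=fk(q+(G-q)*i,L,sg,yaw); print(i,p.round(3),Q.as_matrix()[:,1:].T.round(2).tolist(),end=' '); goto(p,Q)
E
```

```text
[-0.599  0.669  0.948  1.928  0.011  0.667 -0.461] [ 0.51051322 -0.16786618  0.21294028]
fk err [-0.00551768  0.00588608  0.00149401]
[ 0.25  0.51 -0.41  2.2   1.67  0.24 -0.14]
0.2 [ 0.503 -0.178  0.178] [[0.97, -0.2, 0.13], [0.0, -0.54, -0.84]] shift [ 0.111 -0.471  1.416] turn [-0.133 -0.152 -2.929]
0.4 [ 0.517 -0.171  0.149] [[0.98, 0.19, -0.01], [0.09, -0.51, -0.85]] shift [ 1.148 -0.542  2.252] turn [-0.69   0.227 -5.89 ]
0.6 [ 0.539 -0.137  0.131] [[0.81, 0.59, -0.06], [0.23, -0.41, -0.88]] shift [ 2.894 -0.769  2.167] turn [-1.773  0.924 -8.769]
0.8 [ 0.557 -0.08   0.13 ] [[0.47, 0.88, -0.04], [0.37, -0.23, -0.9]] shift [ 4.888 -1.374  1.013] turn [ -3.423   1.688 -11.491]
1 [ 0.561 -0.009  0.149] [[0.03, 1.0, 0.0], [0.47, -0.01, -0.88]] shift [ 6.573 -2.498 -1.118] turn [ -5.62    2.253 -14.023]
[ 0.03  0.48 -0.09  2.21  1.97  0.08 -0.45]
0.2 [ 0.512 -0.189  0.198] [[0.96, -0.19, 0.2], [0.05, -0.59, -0.81]] shift [-0.285  0.32   0.951] turn [-0.632 -0.37  -2.721]
0.4 [ 0.538 -0.185  0.18 ] [[0.98, 0.21, 0.08], [0.19, -0.57, -0.8]] shift [0.747 0.842 1.479] turn [-1.514 -0.16  -5.559]
0.6 [ 0.566 -0.148  0.163] [[0.8, 0.59, 0.01], [0.34, -0.45, -0.82]] shift [2.713 0.715 1.303] turn [-2.657  0.477 -8.408]
0.8 [ 0.577 -0.084  0.151] [[0.47, 0.88, -0.01], [0.45, -0.25, -0.86]] shift [ 4.913 -0.4    0.367] turn [ -4.043   1.352 -11.226]
1 [ 0.561 -0.009  0.149] [[0.03, 1.0, 0.0], [0.47, -0.01, -0.88]] shift [ 6.573 -2.497 -1.119] turn [ -5.619   2.254 -14.023]
```

Call:
apply_moves(
  commands=[
    {"tx": -0.1, "ty": 0.1, "tz": 0.3, "ax": -0.2, "ay": -0.12, "az": -0.9},
    {"tx": -0.2, "ty": 0.2, "tz": 0.6, "ax": -0.4, "ay": -0.25, "az": -1.8},
    {"tx": -0.28, "ty": 0.32, "tz": 0.95, "ax": -0.63, "ay": -0.37, "az": -2.72},
    {"tx": 0.05, "ty": 0.5, "tz": 1.1, "ax": -0.93, "ay": -0.3, "az": -3.7},
    {"tx": 0.4, "ty": 0.7, "tz": 1.3, "ax": -1.2, "ay": -0.23, "az": -4.6},
    {"tx": 0.75, "ty": 0.84, "tz": 1.48, "ax": -1.51, "ay": -0.16, "az": -5.56},
    {"tx": 1.4, "ty": 0.8, "tz": 1.4, "ax": -1.9, "ay": 0.05, "az": -6.5},
    {"tx": 2.05, "ty": 0.76, "tz": 1.35, "ax": -2.28, "ay": 0.26, "az": -7.45},
    {"tx": 2.71, "ty": 0.72, "tz": 1.3, "ax": -2.66, "ay": 0.48, "az": -8.4},
    {"tx": 2.71, "ty": 0.72, "tz": 1.3, "ax": -2.66, "ay": 0.48, "az": -8.4},
  ],
)

```text
time: 17.42
position: [0.5668, -0.1484, 0.1636]
ee_rot: [1.167, 2.297, -0.35]
force: [0.3, -0.0, -0.3]
width: 0.0932
grasp_force: 0.0
```

```bash
python3 - <<'E'
from plan import *
q=np.array(r.read_state()['qpos']);print(q.round(3),tool()[0]); 
p,T=fk(q,L,sg,yaw);print('fk err',p-tool()[0])
for g in ([.3,.71,-.5,2.18,2.0,.4,-.45],[0,.65,-.2,2.1,2.2,.3,-.3],q):
    G=ik(at(.06),R2,np.array(g),.02)[0]; print(G.round(2))
    for i in (.25,.5,.75,1):
        p,Q=fk(q+(G-q)*i,L,sg,yaw); print(i,p.round(3),Q.as_matrix()[:,1:].T.round(2).tolist(),end=' '); goto(p,Q)
E
```

```text
[-0.468  0.632  0.69   2.101  0.519  0.138  0.168] [ 0.56675492 -0.14839935  0.16358728]
fk err [-0.00578659  0.00563219  0.00035498]
[ 0.25  0.51 -0.41  2.2   1.67  0.24 -0.14]
0.25 [ 0.55  -0.116  0.127] [[0.67, 0.74, -0.05], [0.31, -0.35, -0.88]] shift [2.021 0.226 0.368] turn [-0.361  0.821 -1.501]
0.5 [ 0.547 -0.083  0.114] [[0.48, 0.87, -0.06], [0.33, -0.24, -0.91]] shift [3.26  0.884 0.191] turn [-1.102  1.268 -2.952]
0.75 [ 0.551 -0.047  0.121] [[0.26, 0.96, -0.03], [0.38, -0.13, -0.92]] shift [ 3.949  1.877 -0.644] turn [-2.128  1.271 -4.329]
1 [ 0.561 -0.009  0.149] [[0.03, 1.0, 0.0], [0.47, -0.01, -0.88]] shift [ 4.151  3.09  -2.123] turn [-3.329  0.799 -5.616]
[ 0.03  0.48 -0.09  2.21  1.97  0.08 -0.45]
0.25 [ 0.56  -0.119  0.144] [[0.67, 0.74, -0.04], [0.36, -0.36, -0.86]] shift [1.358 0.469 0.041] turn [-0.515  0.46  -1.431]
0.5 [ 0.562 -0.088  0.134] [[0.48, 0.87, -0.04], [0.39, -0.26, -0.88]] shift [ 2.376  1.264 -0.207] turn [-1.296  0.765 -2.839]
0.75 [ 0.563 -0.05   0.137] [[0.27, 0.96, -0.02], [0.43, -0.14, -0.89]] shift [ 3.306  2.19  -0.942] turn [-2.263  0.886 -4.228]
1 [ 0.561 -0.009  0.149] [[0.03, 1.0, 0.0], [0.47, -0.01, -0.88]] shift [ 4.15   3.09  -2.123] turn [-3.329  0.8   -5.617]
[ 0.12  0.49 -0.23  2.2   1.76  0.15 -0.23]
0.25 [ 0.556 -0.117  0.137] [[0.67, 0.74, -0.04], [0.34, -0.35, -0.87]] shift [1.653 0.375 0.17 ] turn [-0.458  0.628 -1.456]
0.5 [ 0.555 -0.085  0.126] [[0.48, 0.87, -0.05], [0.36, -0.25, -0.9]] shift [ 2.764  1.105 -0.052] turn [-1.219  0.998 -2.879]
0.75 [ 0.558 -0.049  0.13 ] [[0.26, 0.96, -0.02], [0.41, -0.13, -0.9]] shift [ 3.582  2.052 -0.827] turn [-2.204  1.065 -4.265]
1 [ 0.561 -0.009  0.149] [[0.03, 1.0, -0.0], [0.47, -0.01, -0.88]] shift [ 4.146  3.093 -2.126] turn [-3.325  0.806 -5.618]
```

Call:
apply_moves(
  commands=[
    {"tx": 0.5, "ty": 0.1, "tz": -0.2, "ax": -0.15, "ay": 0.2, "az": -0.5},
    {"tx": 1.1, "ty": 0.25, "tz": -0.4, "ax": -0.3, "ay": 0.4, "az": -1},
    {"tx": 1.65, "ty": 0.38, "tz": -0.5, "ax": -0.46, "ay": 0.63, "az": -1.46},
    {"tx": 2.2, "ty": 0.75, "tz": -0.6, "ax": -0.84, "ay": 0.8, "az": -2.2},
    {"tx": 2.76, "ty": 1.1, "tz": -0.75, "ax": -1.22, "ay": 1, "az": -2.88},
    {"tx": 3.2, "ty": 1.6, "tz": -1.1, "ax": -1.7, "ay": 1.04, "az": -3.6},
    {"tx": 3.58, "ty": 2.05, "tz": -1.45, "ax": -2.2, "ay": 1.06, "az": -4.27},
    {"tx": 3.9, "ty": 2.6, "tz": -1.8, "ax": -2.8, "ay": 0.93, "az": -5},
    {"tx": 4.15, "ty": 3.09, "tz": -2.12, "ax": -3.33, "ay": 0.8, "az": -5.62},
    {"tx": 4.15, "ty": 3.09, "tz": -2.12, "ax": -3.33, "ay": 0.8, "az": -5.62},
    {"tx": 4.15, "ty": 3.09, "tz": -2.12, "ax": -3.33, "ay": 0.8, "az": -5.62},
  ],
)

```text
time: 18.8
position: [0.5607, -0.0106, 0.1495]
ee_rot: [0.035, 2.661, -0.015]
force: [-0.7, -0.3, -0.6]
width: 0.0929
grasp_force: 0.0
```

```bash
python3 - <<'E'
from plan import *
q=np.array(r.read_state()['qpos']);print(q.round(3),tool()[0]); goto(at(.06),R2); goto(at(.01),R2)
ci=r.camera_info('wrist'); w=save('wrist','w7.png'); P,T=tool()
im=w[:,:,::-1].copy();a=np.linspace(0,6.28,80); C=np.c_[np.cos(a),np.sin(a),0*a]
for u in proj('wrist',c+.025*R.apply(C),ci).round().astype(int): cv2.circle(im,tuple(map(int,u)),0,(0,255,255),-1)
for u in proj('wrist',P+T.apply([[0,.052,.025+d] for d in(0,.06)]),ci).round().astype(int): cv2.circle(im,tuple(map(int,u)),1,(255,0,255),-1)
cv2.imwrite('pics/w7o.png',cv2.resize(im,(800,600)))
E
```

```text
[ 0.053  0.488 -0.127  2.187  1.678  0.097 -0.154] [ 0.56067551 -0.01055647  0.14948212]
shift [0.003 0.045 0.009] turn [-0.032 -0.06   0.007]
shift [-0.014  0.054  2.009] turn [-0.032 -0.06   0.007]
```

View pics/w7o.png

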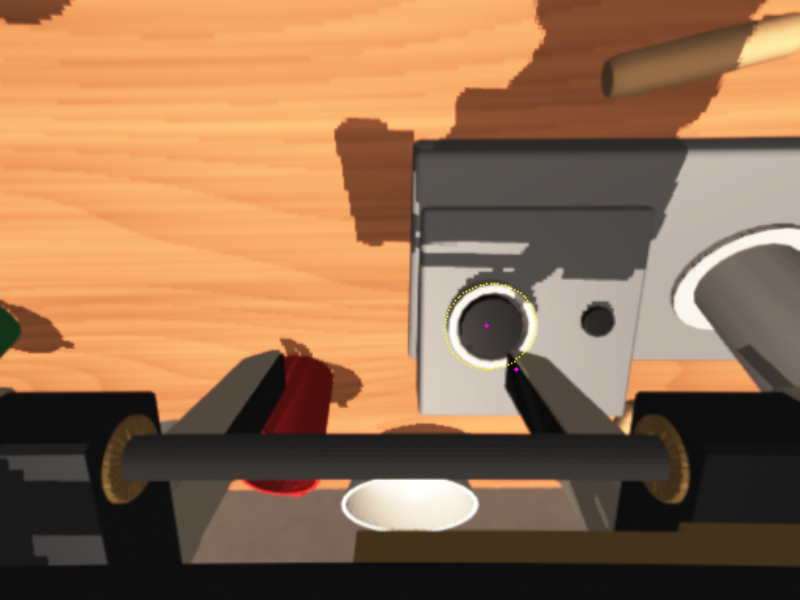

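The flip worked: J5 is at 1.68 and the pose is reached. The finger's axis (magenta, (487,325)) runs into the collar, centred at (491,326). The rinse button at (597,321) is clear. I'm descending along the axis.

Call:
apply_moves(
  commands=[
    {"tx": 0, "ty": 0.06, "tz": 0.4, "ax": 0, "ay": 0, "az": 0},
    {"tx": 0, "ty": 0.06, "tz": 0.9, "ax": 0, "ay": 0, "az": 0},
    {"tx": 0, "ty": 0.06, "tz": 1.4, "ax": 0, "ay": 0, "az": 0},
    {"tx": 0, "ty": 0.06, "tz": 1.8, "ax": 0, "ay": 0, "az": 0},
    {"tx": 0, "ty": 0.06, "tz": 2, "ax": 0, "ay": 0, "az": 0},
    {"tx": 0, "ty": 0.06, "tz": 2, "ax": 0, "ay": 0, "az": 0},
    {"tx": 0, "ty": 0.06, "tz": 2, "ax": 0, "ay": 0, "az": 0},
  ],
)

```text
time: 19.73
position: [0.5832, -0.0089, 0.105]
ee_rot: [0.03, 2.663, -0.012]
force: [0.3, 0.4, 0.6]
width: 0.0928
grasp_force: 0.0
```

```bash
cat > tip.py <<'E'
from plan import *
F=[];Q=[]
for i in range(4):
    r.grab_frame('wrist'); s=r.read_state(); F.append(s['force']); Q.append(R.inv().apply(np.array(s['position'])+Ro.from_rotvec(s['ee_rot']).apply([0,.052,.025])-c)*1000)
print('t',round(s['time'],2),'axialF',R.inv().apply(np.mean(F,0)).round(2),'tip mm',np.mean(Q,0).round(2),'sd',np.std(Q,0).round(2),np.round(s['qpos'],2))
E
python3 tip.py
```

```text
t 19.93 axialF [-0.02  0.13  0.03] tip mm [ -1.39  -1.06 -10.39] sd [0.02 0.01 0.03] [ 0.21  0.62 -0.36  2.16  1.95  0.25 -0.39]
```

Call:
apply_moves(
  commands=[
    {"tx": -0.04, "ty": 0, "tz": 0.1, "ax": 0, "ay": 0, "az": 0},
    {"tx": -0.04, "ty": 0, "tz": 0.2, "ax": 0, "ay": 0, "az": 0},
    {"tx": -0.04, "ty": 0, "tz": 0.3, "ax": 0, "ay": 0, "az": 0},
    {"tx": -0.04, "ty": 0, "tz": 0.4, "ax": 0, "ay": 0, "az": 0},
    {"tx": -0.04, "ty": 0, "tz": 0.4, "ax": 0, "ay": 0, "az": 0},
  ],
)

```text
time: 20.55
position: [0.5887, -0.0092, 0.096]
ee_rot: [0.03, 2.663, -0.012]
force: [-0.2, -0.7, 0.0]
width: 0.0932
grasp_force: 0.0
```

```bash
python3 tip.py
```

```text
t 20.75 axialF [-0.25 -0.07  0.03] tip mm [-0.72 -0.96 -0.03] sd [0.05 0.03 0.07] [ 0.22  0.64 -0.37  2.15  1.97  0.27 -0.4 ]
```

Call:
apply_moves(
  commands=[
    {"tx": 0, "ty": 0, "tz": 0.04, "ax": 0, "ay": 0, "az": 0},
    {"tx": 0, "ty": 0, "tz": 0.08, "ax": 0, "ay": 0, "az": 0},
    {"tx": 0, "ty": 0, "tz": 0.12, "ax": 0, "ay": 0, "az": 0},
    {"tx": 0, "ty": 0, "tz": 0.12, "ax": 0, "ay": 0, "az": 0},
  ],
)

```text
time: 21.25
position: [0.5901, -0.0092, 0.0938]
ee_rot: [0.029, 2.663, -0.012]
force: [-0.5, -0.5, 2.3]
width: 0.0927
grasp_force: 1.4
```

```bash
python3 tip.py
```

```text
t 21.45 axialF [ 0.34  0.43 -3.09] tip mm [-0.65 -1.    2.8 ] sd [0.01 0.02 0.01] [ 0.22  0.65 -0.38  2.15  1.98  0.28 -0.41]
```

First contact is at 3 N, about 2.8 mm below the rim. I'll continue in small steps, watching the spring rate.

Call:
apply_moves(
  commands=[
    {"tx": 0, "ty": 0, "tz": 0.04, "ax": 0, "ay": 0, "az": 0},
    {"tx": 0, "ty": 0, "tz": 0.08, "ax": 0, "ay": 0, "az": 0},
    {"tx": 0, "ty": 0, "tz": 0.08, "ax": 0, "ay": 0, "az": 0},
  ],
)

```text
time: 21.82
position: [0.591, -0.0092, 0.0919]
ee_rot: [0.029, 2.663, -0.012]
force: [-2.4, -0.7, 3.2]
width: 0.0928
grasp_force: 2.5
```

```bash
python3 tip.py
```

```text
t 22.02 axialF [-0.04  0.79 -5.21] tip mm [-0.65 -1.02  4.86] sd [0.01 0.02 0.01] [ 0.22  0.66 -0.38  2.14  1.98  0.28 -0.41]
```

Call:
apply_moves(
  commands=[
    {"tx": 0, "ty": 0, "tz": 0.05, "ax": 0, "ay": 0, "az": 0},
    {"tx": 0, "ty": 0, "tz": 0.09, "ax": 0, "ay": 0, "az": 0},
    {"tx": 0, "ty": 0, "tz": 0.13, "ax": 0, "ay": 0, "az": 0},
    {"tx": 0, "ty": 0, "tz": 0.13, "ax": 0, "ay": 0, "az": 0},
  ],
)

```text
time: 22.52
position: [0.5925, -0.0092, 0.0892]
ee_rot: [0.029, 2.662, -0.012]
force: [-4.6, -0.8, 7.3]
width: 0.0927
grasp_force: 4.2
```

```bash
python3 tip.py
```

```text
t 22.73 axialF [ 0.1   1.11 -8.22] tip mm [-0.64 -1.03  7.89] sd [0.02 0.01 0.02] [ 0.23  0.66 -0.39  2.14  1.99  0.29 -0.42]
```

Call:
apply_moves(
  commands=[
    {"tx": 0, "ty": 0, "tz": 0.03, "ax": 0, "ay": 0, "az": 0},
    {"tx": 0, "ty": 0, "tz": 0.06, "ax": 0, "ay": 0, "az": 0},
    {"tx": 0, "ty": 0, "tz": 0.06, "ax": 0, "ay": 0, "az": 0},
  ],
)

```text
time: 23.1
position: [0.593, -0.0092, 0.0882]
ee_rot: [0.029, 2.662, -0.012]
force: [-5.0, -1.2, 9.3]
width: 0.093
grasp_force: 5.1
```

```bash
python3 tip.py
```

```text
t 23.3 axialF [ -0.38   1.48 -10.31] tip mm [-0.64 -1.02  9.16] sd [0.01 0.01 0.01] [ 0.23  0.67 -0.39  2.14  2.    0.29 -0.42]
```

Call:
apply_moves(
  commands=[
    {"tx": 0, "ty": 0, "tz": 0.02, "ax": 0, "ay": 0, "az": 0},
    {"tx": 0, "ty": 0, "tz": 0.02, "ax": 0, "ay": 0, "az": 0},
  ],
)

```text
time: 23.55
position: [0.5931, -0.0092, 0.0881]
ee_rot: [0.029, 2.662, -0.012]
force: [-7.5, -1.7, 12.7]
width: 0.0928
grasp_force: 7.2
```

```bash
python3 tip.py
```

```text
t 23.75 axialF [ -0.47   2.11 -13.81] tip mm [-0.65 -1.03  9.24] sd [0.01 0.01 0.01] [ 0.23  0.67 -0.39  2.14  2.    0.29 -0.42]
```

The stop is reached: 0.5 mm more command gave 3.5 N and only 0.08 mm of motion. At 13.8 N it is well under the 25 N limit, so I'll hold for about a second and then release.

Call:
apply_moves(
  commands=[
    {"tx": 0, "ty": 0, "tz": 0, "ax": 0, "ay": 0, "az": 0},
    {"tx": 0, "ty": 0, "tz": 0, "ax": 0, "ay": 0, "az": 0},
    {"tx": 0, "ty": 0, "tz": 0, "ax": 0, "ay": 0, "az": 0},
    {"tx": 0, "ty": 0, "tz": 0, "ax": 0, "ay": 0, "az": 0},
    {"tx": 0, "ty": 0, "tz": 0, "ax": 0, "ay": 0, "az": 0},
    {"tx": 0, "ty": 0, "tz": 0, "ax": 0, "ay": 0, "az": 0},
    {"tx": 0, "ty": 0, "tz": -0.15, "ax": 0, "ay": 0, "az": 0},
    {"tx": 0, "ty": 0, "tz": -0.4, "ax": 0, "ay": 0, "az": 0},
    {"tx": 0, "ty": 0, "tz": -0.8, "ax": 0, "ay": 0, "az": 0},
    {"tx": 0, "ty": 0, "tz": -1.4, "ax": 0, "ay": 0, "az": 0},
    {"tx": 0, "ty": 0, "tz": -2, "ax": 0, "ay": 0, "az": 0},
    {"tx": 0, "ty": 0, "tz": -2.4, "ax": 0, "ay": 0, "az": 0},
    {"tx": 0, "ty": 0, "tz": -2.4, "ax": 0, "ay": 0, "az": 0},
    {"tx": 0, "ty": 0, "tz": -2.4, "ax": 0, "ay": 0, "az": 0},
  ],
)

```text
time: 25.5
position: [0.5658, -0.0084, 0.1403]
ee_rot: [0.029, 2.663, -0.012]
force: [0.0, -0.6, -0.3]
width: 0.0931
grasp_force: 0.0
```

```bash
python3 tip.py; python3 - <<'E'
from h import *
t=save('top','t9.png');s=save('scene','s9.png')
cv2.imwrite('pics/f.png',np.hstack([cv2.resize(s[150:300,150:400],(500,300)),cv2.resize(t[100:310,80:360],(300,300))])[:,:,::-1])
E
```

```text
t 25.7 axialF [-0.02  0.12  0.04] tip mm [ -0.46  -1.   -49.4 ] sd [0.02 0.07 0.04] [ 0.1   0.52 -0.19  2.18  1.76  0.13 -0.23]
```

View pics/f.png

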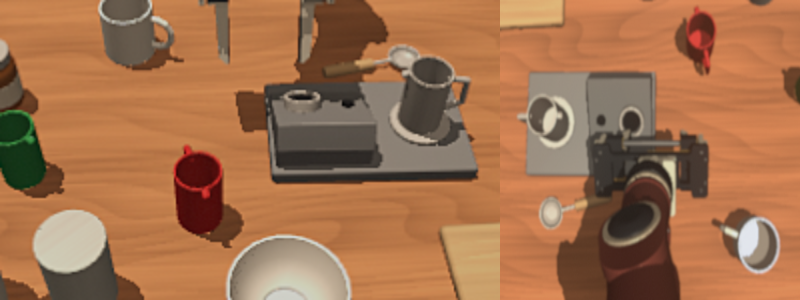

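The jug stands upright on the plate (scene crop (428,97)). The gripper is clear of everything, and the spoon, mug and look-alikes haven't moved. I'm handing the job in.

```bash
python3 -c "
from station import r
print(r.close_job())"
```

```text
the job is handed in; nothing more can be done
None
```

The jug stands upright on the heating plate and is released. After that I pressed the start button to its stop (about 14 N), held it for over a second and let it go, and I handed the job in at about 26 s.

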